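# Dip the oil gauge rod and hold it level for reading

## Robot

A 7-joint arm with a two-finger parallel gripper is mounted at the origin on a cart in front of the work surface, level with it; the furniture and walls round the work are solid. World frame = base frame: x ahead of the robot, y to its left, z up, the work surface at z = 0. Lengths are in mm, angles in rad, forces in N, time in s.
With the tool pointing down it reaches from about 400 to 900 mm from the base axis. Payload 5.5 kg.
Tool frame: the origin (TCP) lies between the finger pads; the fingertips stand 17 mm ahead of it and the grasp point (between the pads) lies 2 mm behind it; z points along the fingers, y is the direction in which the jaws open and shut (so a half turn about z gives the same grasp; the last joint's range is limited). The gripper opens to 85 mm and grips with 20 to 120 N. Pads are 22 mm wide; open, the fingers measure 114 mm over their backs; the gripper's body (76 mm by 85 mm) begins 54 mm behind the grasp point. The pads swing forward as they close: fully open they stand 13 mm farther back than shut.
Start: joints at [-0.891, 0.501, -0.427, 1.55, 0.221, 1.138, -0.21], TCP at [263.108, 594.368, 248.31] pointing down, gripper open.
Joint ranges: [-2.88, 2.88], [-0.31, 2.03], [-1.54, 1.56], [0.2, 2.42], [-1.41, 4.55], [0.19, 2.02], [-2.57, 2.57]. Speed limits (rad/s): [2.57, 2.57, 3.14, 3.14, 3.14, 3.14, 3.14].

## Interface

Orientations are given as a unit quaternion [x, y, z, w].
In Python, from plant import bot gives the robot as it stands. The module is installed in compiled form; this text tells all that it offers.
- The arm moves only by the tool apply_moves, never from a script. Its arguments are lists of equal length, an entry for each row: "dp": the shift along the tool's x, y, z as a fraction of full scale, a list of three; "rotation": the turn, a rotation vector about the tool's x, y, z as a fraction of full scale, a list of three; "gripper": the closure, from 0 (fully open) to 1 (shut). In form: {"dp": [[x, y, z], ...], "rotation": [[rx, ry, rz], ...], "gripper": [gripper, ...]}. A call has 1 to 12 rows; each row is the pose to reach, as a shift and turn from the pose commanded when the call began, along the tool's axes at that moment; what a row does not reach only later rows make up. Full scale, the value 1, is 0.3 m for a shift and 0.5 rad for a turn. A row lasts 1/10 s, in which the tool goes at most 50 mm and 8.59 degrees, less where a joint would pass 70% of its speed; a pose out of reach is approached as far as the arm can. A call with a number of a shift or a turn outside -1 to 1 is refused whole. A call with a gripper value outside its range is refused whole. The fingers move at their own pace and stop on an object; the grip force is fixed at half the most. Time passes only in rows, so rows that repeat a pose let the fingers close. It gives the time, the measured TCP pose, the force and the opening at its end, in the units of the state.
- bot.get_obs(): the state, without advancing time (a new reading comes with each control period).
- bot.capture(name): name is "side" or "top"; returns a dict with "pixels" (400x640x3 uint8, blue, green, red), "vertical_fov" (degrees; the focal length in pixels is half the picture's height over the tangent of half this angle, whatever the lens; pixels are square), "cx", "cy" (the principal point, pixels), "eye" and "attitude" of the camera in the world. Camera axes: x right, y down, z forward; pixel columns grow to the right and rows downward; lengths in mm; the calibration is good to about 2 mm. A picture is of the moment at which its call begins. There is no depth.
- bot.hand_in(): hands the job in, once; it reports no verdict.
The state is a dict: "time_s": time; "q": joint angles; "qd": joint speeds; "tau": joint torques, N m; "tcp_pos": TCP position; "tcp_rot": TCP orientation; "contact_force": force on the tool from outside, world axes, zero at the start; "torque": the same for the moment, N m; "width": finger opening in mm.
Only numpy, scipy, OpenCV 4.12 (cv2) and the standard library are available. Lean on these libraries where they do the work, as an engineer would, in place of code of your own. Each camera call takes 0.05 s, during which the arm holds its last target.

## Task

Check the oil level in the reservoir: take the gauge rod from its rest, push it down the slanting guide tube until its collar stops on the mouth of the tube, and draw it fully out again. Then hold the rod level and still in the gripper, with its tip over the notebook and about 10 cm above it, so that it can be read; the program finishes while still holding the rod there, and nothing else on the bench is knocked over or shifted.

Things in the scene. Friction and masses are not known exactly. Their poses are not given: they have to be found in the camera images.
- gauge_rod: Loose gauge rod, 80 g. Own y axis along it, tip to -y; origin on the axis, in the handle, where to grip. Black square handle 16x16 mm, y -50 to +70 (wire loop to +87); collar disc 32 mm dia, y -58 to -50; round steel stem 8 mm dia to the tip at y -188, grooves near the tip. Starts level on its rest, z up, axis 60 mm over the bench. (The white rod without collar nearby is another tool.)
- rod_tip (a point): End of the stem, on the rod's axis (y = -188 mm in the rod's frame).
- rod_collar (a point): Centre of the collar's face that looks to the tip (y = -58 mm in the rod's frame); it meets the tube's mouth when the rod is home.
- rod_rest: Fixed aluminium rest, origin on the bench under the rod's origin, axes as the lying rod's: base plate 56x200x8 mm (y -120 to +80), two 8 mm thick open-topped forks at y -105 (under the stem) and y +59 (under the handle's tail), prongs up to 66 mm over the bench. The rod lifts straight up; nothing beside the handle between collar and tail fork.
- reservoir: Fixed white oil reservoir, a box 110 (x) x 150 (y) mm, y from -90 to +60, 130 mm high, with a black filler cap on top reaching 148 mm. Origin under it on the bench. The guide tube comes out of its +y side; it is the only open hole.
- guide_tube: Fixed aluminium tube on the reservoir. Origin at the centre of its mouth, 165 mm over the bench, 126 mm to +y of the reservoir's origin; z along the tube, outward, rising at 40 degrees towards the reservoir's +y. Bore 12 mm dia, 138 mm deep; the last 12 mm flare to a rim 30 mm outside, 24 mm inside dia, which stops the collar.
- notebook: Closed dark green notebook lying on the bench, 210 (x) x 150 (y) x 12 mm, fixed. Origin at the centre of its underside.
- flask_amber_1: Bystander: small conical flask, 52 mm across, 85 mm high, loose. Origin under its centre.
- flask_amber_2: Bystander: the same kind of flask.
- flask_amber_3: Bystander: the same kind of flask.
- bar_retriever: Bystander: plain white plastic rod, 259 mm long, 9 mm thick, lying loose on the bench along its y axis, no collar.
- marker_pen: Bystander: marker pen, 132 mm long, 12 mm thick, lying loose along its y axis.
- rubber_bulb: Bystander: rubber pipette bulb, 51 mm across, 76 mm high, standing loose.

How it is judged (in metres and radians):
On the way, in this order (a step that is already met when the one before it is completed fails the run):
1. the rod is home in the guide tube, its collar stopped on the mouth (z of rod_collar in the frame of guide_tube below 0.004 m and x of rod_collar in the frame of guide_tube between -0.005 and 0.005 m and y of rod_collar in the frame of guide_tube between -0.005 and 0.005 m and z of rod_tip in the frame of guide_tube below -0.12 m and angle between the y axis of gauge_rod and the z axis of guide_tube, either way round below 0.08 rad), for 0.2 s.
2. the rod is drawn fully out of the tube (z of rod_tip in the frame of guide_tube above 0.003 m), for 0.1 s.
At the end, for the whole second after the job is handed in: The rod is held in the fingers (over 1 N), touching neither notebook, reservoir nor rest, still (under 20 mm/s and 0.15 rad/s), its axis level within 0.1 rad, its tip over the notebook's cover and 60 to 165 mm above the bench (angle between gauge_rod's own y axis and vertical between 1.47 and 1.67 rad and x of rod_tip in the frame of notebook between -0.105 and 0.105 m and y of rod_tip in the frame of notebook between -0.075 and 0.075 m and height (world z) of rod_tip between 0.06 and 0.165 m and contact force between the fingers and gauge_rod above 1 N and contact force between gauge_rod and notebook below 0.05 N and contact force between gauge_rod and reservoir below 0.05 N and contact force between gauge_rod and rod_rest below 0.05 N and linear speed of gauge_rod below 0.02 m/s and angular speed of gauge_rod below 0.15 rad/s); the arm keeps its last pose, push and grip.
It fails at once if a bystander is knocked over or shifted by more than 30 mm (distance of any of flask_amber_1, flask_amber_2, flask_amber_3, bar_retriever, marker_pen, rubber_bulb from where it was at the start of the episode above 0.03 m or angle between any of flask_amber_1, flask_amber_2, flask_amber_3, rubber_bulb's own z axis and vertical above 0.6 rad).
It also fails if it takes over 51 s, if anything falls off the work surface, if the arm or the gripper's body presses on something with over 40 N, if the wrist force passes 120 N, or if a joint passes its speed limit or range.

## Working session

There is one attempt and no reset: what is moved stays moved. The work goes in short steps, Python scripts to look and compute and a tool call to move; the robot and the scene stay as the last step left them, time stands still between calls to the robot, and variables do not carry over. Pictures are saved under pics/ and viewed, and the job is handed in when it is done.

Besides the shell and the picture viewer there is one more tool, called after "Request:" as name(argument=value, ...), one argument or row to a line, values as JSON. apply_moves: Moves the arm, as the interface text tells. Its arguments: {"type":"object","properties":{"dp":{"type":"array"},"rotation":{"type":"array"},"gripper":{"type":"array"}},"required":["dp","rotation","gripper"]}

```bash
mkdir -p pics; ls
python3 - <<'E'
from plant import bot
import cv2
print(bot.get_obs())
for n in("side","top"):
    c=bot.capture(n); cv2.imwrite(f"pics/{n}0.png",c["pixels"]); print({k:v for k,v in c.items() if k!="pixels"})
E
```

```text
pics
{'time_s': 0.0, 'q': array([-0.89079095,  0.50183869, -0.42677068,  1.55144024,  0.22081457,
        1.13828885, -0.2103104 ]), 'qd': array([-1.98291886e-04, -4.84949795e-05,  5.06798227e-04, -9.92000473e-04,
       -9.05974433e-04, -6.77563273e-04,  7.36249420e-04]), 'tau': array([-1.12650181e-03, -5.69499886e+01, -5.81698224e+00, -2.80934286e+01,
        1.03716247e-02,  1.18959349e-02, -4.37580741e-05]), 'tcp_pos': array([262.94060987, 593.73187104, 247.2673004 ]), 'tcp_rot': array([ 2.06882335e-01,  9.78365361e-01, -9.33492675e-04, -2.20233779e-04]), 'contact_force': array([ 0.43189302, -0.00201663,  0.01978583]), 'torque': array([-0.02154394, -0.0077155 , -0.04282955]), 'width': 85.45858101470732}
{'vertical_fov': 56.25175435903165, 'cx': 319.8806548233342, 'cy': 198.67991370097891, 'eye': array([  168.77224071, -1024.58284657,   516.95387986]), 'attitude': array([ 0.80900145, -0.14670878,  0.09848057, -0.56061999])}
{'vertical_fov': 51.75438934491858, 'cx': 324.6385497558342, 'cy': 202.5422521865861, 'eye': array([ 451.09683491,  -96.13125758, 1226.73216781]), 'attitude': array([ 0.71193325, -0.70131509,  0.01399449, -0.03335173])}
```

View pics/side0.png

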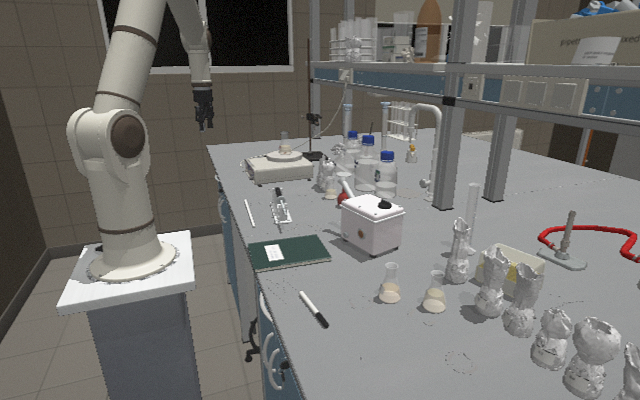

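View pics/top0.png

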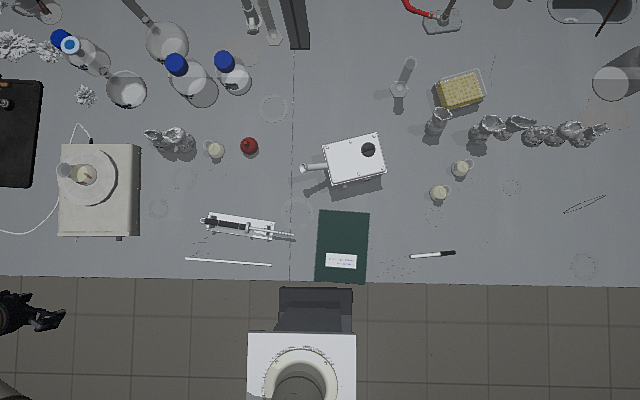

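```bash
cat > h.py <<'E'
import numpy as np, cv2
from scipy.spatial.transform import Rotation as R
from plant import bot
def K(c):
    f=200/np.tan(np.radians(c["vertical_fov"]/2)); return f,c["cx"],c["cy"]
def ray(c,u,v):
    f,cx,cy=K(c); d=R.from_quat(c["attitude"]).apply([(u-cx)/f,(v-cy)/f,1]); return np.array(c["eye"]),d/np.linalg.norm(d)
def onz(c,u,v,z):
    e,d=ray(c,u,v); return e+d*(z-e[2])/d[2]
def proj(c,p):
    f,cx,cy=K(c); q=R.from_quat(c["attitude"]).inv().apply(np.asarray(p,float)-c["eye"]); return np.array([cx+f*q[0]/q[2],cy+f*q[1]/q[2]])
def tri(a,b):
    (e1,d1),(e2,d2)=a,b
    A=np.stack([d1,-d2],1); s=np.linalg.lstsq(A,e2-e1,rcond=None)[0]
    p,q=e1+d1*s[0],e2+d2*s[1]; return (p+q)/2,np.linalg.norm(p-q)
E
python3 - <<'E'
from h import *
import pickle
t=bot.capture("top"); s=bot.capture("side"); pickle.dump((t,s),open("c0.pkl","wb"))
print(len(t["pixels"]))
a=t["pixels"][120:290,180:400]; cv2.imwrite("pics/t1.png",cv2.resize(a,None,fx=3.6,fy=3.5,interpolation=cv2.INTER_CUBIC))
a=s["pixels"][170:290,230:420]; cv2.imwrite("pics/s1.png",cv2.resize(a,None,fx=4,fy=4,interpolation=cv2.INTER_CUBIC))
E
```

```text
400
```

View pics/t1.png

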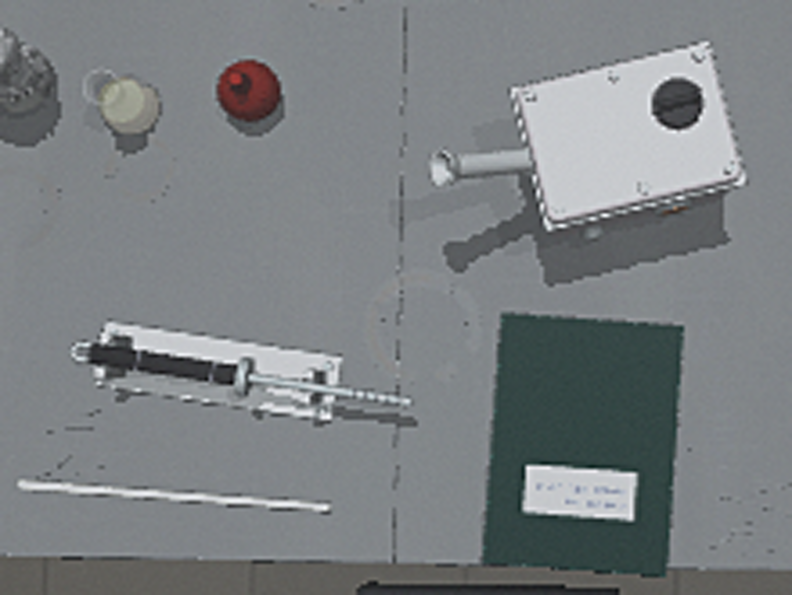

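View pics/s1.png

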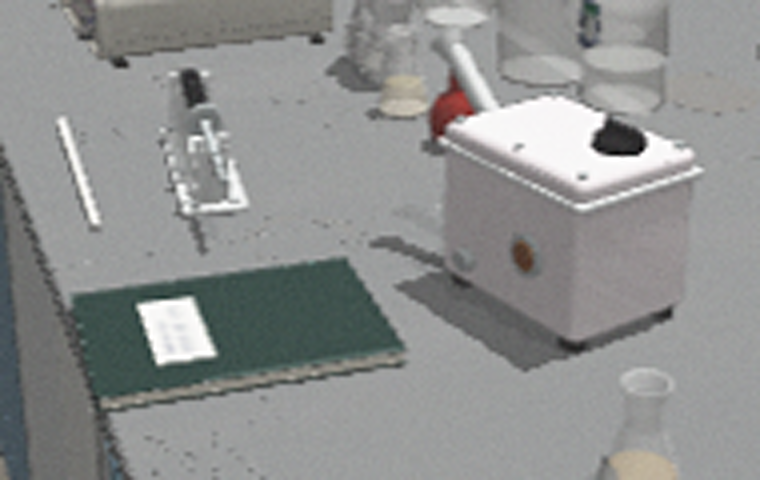

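```bash
cat > m.py <<'E'
from h import *
import pickle
t,s=pickle.load(open("c0.pkl","rb"))
T=lambda X,Y,z: onz(t,180+X/3.6,120+Y/3.5,z)
TR=lambda X,Y: ray(t,180+(X+.5)/3.6-.5,120+(Y+.5)/3.5-.5)
SR=lambda X,Y: ray(s,230+(X+.5)/4-.5,170+(Y+.5)/4-.5)
np.set_printoptions(precision=1,suppress=True)
E
python3 - <<'E'
from m import *
p=[T(90,352,60),T(244,376,60),T(410,402,60)]; print("rod",p,[np.linalg.norm(p[i]-p[i+1]) for i in(0,1)])
r=[T(*a,130) for a in((512,88),(708,43),(746,182),(548,225))]; print("res",r,[np.linalg.norm(r[i]-r[(i+1)%4]) for i in range(4)],np.mean(r,0))
n=[T(*a,12) for a in((500,313),(684,325),(666,576),(484,562))]; print("nb",n,[np.linalg.norm(n[i]-n[(i+1)%4]) for i in range(4)],np.mean(n,0))
print("mouth",T(443,168,165), tri(TR(443,168),SR(447,44)))
print("tip",tri(TR(410,402),SR(225,180)))
print("bar",T(20,484,4.5),T(329,508,4.5))
for X,Y in((75,293),(348,258),(406,352),(103,405)):
    print("nb side",onz(s,230+X/4,170+Y/4,12 if Y<360 else 0))
print("bulb",T(248,90,38))
E
```

```text
rod [array([472.8, 276.8,  60. ]), array([455.2, 153.7,  60. ]), array([436.3,  22. ,  60. ])] [np.float64(124.41060911456603), np.float64(133.03516821306772)]
res [array([679.2, -56.5, 130. ]), array([ 715.7, -202.4,  130. ]), array([ 608.5, -231.3,  130. ]), array([573.6, -85. , 130. ])] [np.float64(150.37728506941215), np.float64(111.03976062187843), np.float64(150.39722943456022), np.float64(109.36528937868775)] [ 644.3 -143.8  130. ]
nb [array([511.7, -45.5,  12. ]), array([ 503.8, -196.1,   12. ]), array([ 295. , -183.4,   12. ]), array([303.7, -36.1,  12. ])] [np.float64(150.75376380747167), np.float64(209.2172621680006), np.float64(147.5653806313852), np.float64(208.2579494600742)] [ 403.6 -115.3   12. ]
mouth [611.3  -8.9 165. ] (array([614.1,  -7.9, 159.7]), np.float64(2.153171666665795))
tip (array([439.3,  22.5,  59.7]), np.float64(4.075786694318577))
bar [361.  348.8   4.5] [345.4  92.3   4.5]
nb side [311.2 -36.4  12. ]
nb side [516.9 -53.2  12. ]
nb side [ 504.5 -202.1   12. ]
nb side [ 303.2 -176.3    0. ]
bulb [694.5 161.9  38. ]
```

```bash
cat >> m.py <<'E'
rodd=np.array([.142,.990,0]); rodd/=np.linalg.norm(rodd); rodo=np.array([463,208,60.])
yres=np.array([-.237,.971,0]); yres/=np.linalg.norm(yres)
mouth=np.array([611,-8,165.]); up=np.array([0,0,1.])
a=np.cos(np.radians(40))*yres+np.sin(np.radians(40))*up
def toolR(ax,phi=np.radians(20)):
    # ax rod +y axis; tool y horizontal perpendicular; tool z tilted phi to tip
    n=np.cross(ax,up); n/=np.linalg.norm(n); u=np.cross(n,ax)
    z=-u*np.cos(phi)-ax*np.sin(phi); return np.stack([np.cross(n,z),n,z],1)
def pose(o,ax): # rod origin o -> TCP
    M=toolR(ax); return o+2*M[:,2],M
def go(p,M):
    o=bot.get_obs(); C=R.from_quat(o["tcp_rot"])
    dp=C.inv().apply(p-o["tcp_pos"]); rv=(C.inv()*R.from_matrix(M)).as_rotvec()
    print("dp",np.round(dp/300,4).tolist(),"rot",np.round(rv/.5,4).tolist(),"mm %.0f deg %.0f t %.1f"%(np.linalg.norm(dp),np.degrees(np.linalg.norm(rv)),o["time_s"]))
E
python3 - <<'E'
from m import *
p,M=pose(rodo+[0,0,120],rodd); go(p,M); print(p,M)
E
```

```text
dp [-1.1312, -0.9086, 0.2327] rot [0.4501, -0.5957, 2.5654] mm 441 deg 77 t 0.2
[462.9 207.3 178.1] [[ 0.1  1.  -0. ]
 [ 0.9 -0.1 -0.3]
 [-0.3  0.  -0.9]]
```

Request:
apply_moves(
  dp=[
    [-0.12,-0.1,0],
    [-0.24,-0.2,0],
    [-0.36,-0.3,0],
    [-0.48,-0.4,0],
    [-0.48,-0.4,0],
  ],
  rotation=[
    [0,0,0.24],
    [0,0,0.48],
    [0,0,0.72],
    [0,0,0.96],
    [0,0,0.96],
  ],
  gripper=[0,0,0,0,0],
)

```text
time_s: 0.7
tcp_pos: [351.0, 419.1, 247.9]
tcp_rot: [0.439, 0.898, -0.002, 0.002]
contact_force: [0.7, 0.3, 0.2]
width: 85.2
```

Run:
```python
from m import *
p,M=pose(rodo+[0,0,120],rodd); go(p,M); o=bot.get_obs(); print(o["q"],o["tcp_pos"])
```

```text
dp [-0.7852, -0.1386, 0.2368] rot [0.2817, -0.6492, 1.5897] mm 250 deg 50 t 0.7
[-0.7  0.3 -0.3  1.8  0.1  1.  -0.4] [351.  419.1 247.9]
```

Request:
apply_moves(
  dp=[
    [-0.12,-0.02,0],
    [-0.24,-0.04,0],
    [-0.36,-0.06,0],
    [-0.48,-0.08,0],
    [-0.48,-0.08,0],
  ],
  rotation=[
    [0.04,-0.09,0.23],
    [0.09,-0.18,0.46],
    [0.13,-0.27,0.69],
    [0.17,-0.36,0.92],
    [0.17,-0.36,0.92],
  ],
  gripper=[0,0,0,0,0],
)

```text
time_s: 1.2
tcp_pos: [420.0, 294.9, 248.0]
tcp_rot: [0.628, 0.772, -0.078, 0.063]
contact_force: [-0.0, -0.4, -0.4]
width: 85.6
```

Run:
```python
from m import *
p,M=pose(rodo+[0,0,100],rodd); go(p,M); o=bot.get_obs(); print(o["q"],o["tcp_pos"])
```

```text
dp [-0.2504, 0.0943, 0.3518] rot [0.1076, -0.2864, 0.6826] mm 133 deg 21 t 1.2
[-0.6  0.3 -0.1  1.8  0.2  1.2 -0.7] [420.  294.9 248. ]
```

Request:
apply_moves(
  dp=[
    [-0.08,0.03,0.12],
    [-0.17,0.06,0.24],
    [-0.25,0.094,0.352],
    [-0.25,0.094,0.352],
    [-0.25,0.094,0.352],
  ],
  rotation=[
    [0.04,-0.1,0.23],
    [0.08,-0.2,0.46],
    [0.108,-0.286,0.683],
    [0.108,-0.286,0.683],
    [0.108,-0.286,0.683],
  ],
  gripper=[0,0,0,0,0],
)

```text
time_s: 1.7
tcp_pos: [460.1, 212.5, 156.9]
tcp_rot: [0.741, 0.649, -0.131, 0.112]
contact_force: [0.5, 1.0, -0.0]
width: 85.7
```

Run:
```python
from m import *
p,M=pose(rodo,rodd); go(p,M); o=bot.get_obs(); print(o["q"],o["tcp_pos"])
c=bot.capture("top"); cv2.imwrite("pics/t2.png",cv2.resize(c["pixels"][150:290,180:400],None,fx=3.6,fy=3.6,interpolation=cv2.INTER_CUBIC))
c=bot.capture("side"); cv2.imwrite("pics/s2.png",cv2.resize(c["pixels"][100:250,200:400],None,fx=4,fy=4,interpolation=cv2.INTER_CUBIC))
```

```text
dp [0.0966, 0.013, 0.3152] rot [-0.0019, -0.0071, 0.0203] mm 99 deg 1 t 1.7
[-0.6  0.5 -0.   1.8  0.3  1.1 -0.9] [460.1 212.5 156.9]
```

View pics/t2.png

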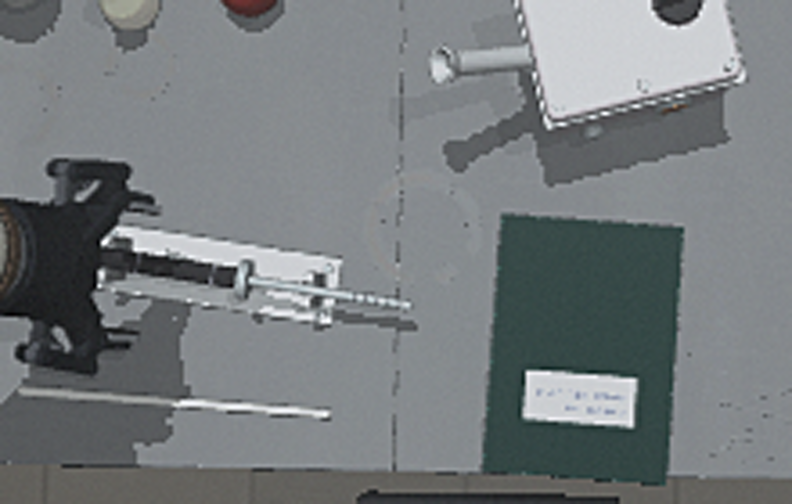

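View pics/s2.png

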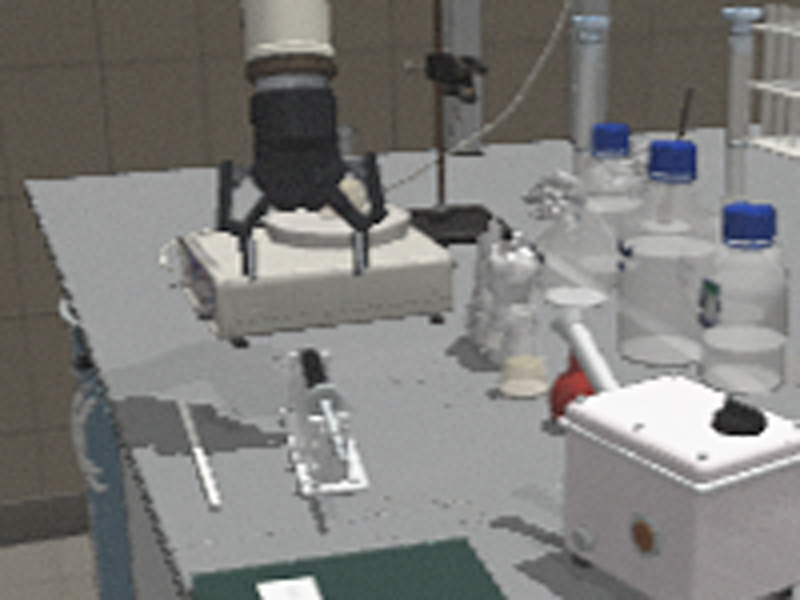

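Request:
apply_moves(
  dp=[
    [0.03,0.013,0.1],
    [0.05,0.013,0.17],
    [0.072,0.013,0.24],
    [0.086,0.013,0.28],
    [0.097,0.013,0.315],
    [0.097,0.013,0.315],
    [0.097,0.013,0.315],
  ],
  rotation=[
    [0,-0.007,0.02],
    [0,-0.007,0.02],
    [0,-0.007,0.02],
    [0,-0.007,0.02],
    [0,-0.007,0.02],
    [0,-0.007,0.02],
    [0,-0.007,0.02],
  ],
  gripper=[0,0,0,0,0,0,0],
)

```text
time_s: 2.5
tcp_pos: [464.2, 207.7, 59.8]
tcp_rot: [0.745, 0.645, -0.13, 0.114]
contact_force: [-0.2, 0.9, -0.7]
width: 85.5
```

Run:
```python
from m import *
p,M=pose(rodo,rodd); go(p,M); o=bot.get_obs(); print(o["tcp_pos"],o["contact_force"])
c=bot.capture("top"); cv2.imwrite("pics/t3.png",cv2.resize(c["pixels"][180:280,180:330],None,fx=5,fy=5,interpolation=cv2.INTER_CUBIC))
```

```text
dp [0.0003, -0.0041, 0.0059] rot [0.0031, -0.0029, -0.0036] mm 2 deg 0 t 2.5
[464.2 207.7  59.8] [-0.2  0.9 -0.7]
```

View pics/t3.png

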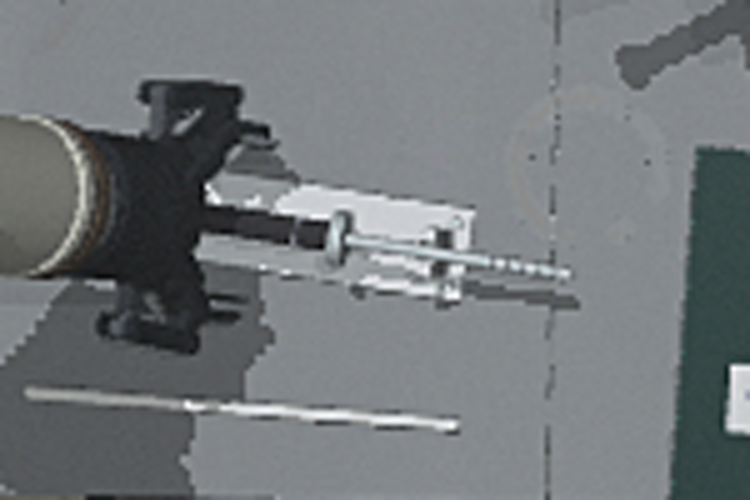

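Request:
apply_moves(
  dp=[
    [0,-0.003,0.004],
    [0,-0.003,0.004],
    [0,-0.003,0.004],
    [0,-0.003,0.004],
    [0,-0.003,0.004],
    [0,-0.003,0.004],
    [0,-0.003,0.004],
    [0,-0.003,0.004],
    [0,-0.003,0.004],
    [0,-0.003,0.004],
  ],
  rotation=[
    [0,0,0],
    [0,0,0],
    [0,0,0],
    [0,0,0],
    [0,0,0],
    [0,0,0],
    [0,0,0],
    [0,0,0],
    [0,0,0],
    [0,0,0],
  ],
  gripper=[0.3,0.6,1,1,1,1,1,1,1,1],
)

```text
time_s: 3.55
tcp_pos: [463.0, 206.9, 58.3]
tcp_rot: [0.745, 0.644, -0.131, 0.114]
contact_force: [-0.9, 0.5, 6.0]
width: 15.3
```

Run:
```python
from m import *
o=bot.get_obs(); print(o["tcp_pos"],o["contact_force"],o["torque"],o["width"])
p,M=pose(rodo+[0,0,140],rodd); go(p,M)
```

```text
[463.  206.9  58.3] [-0.9  0.5  6. ] [ 0.1  0.2 -0.1] 15.269072201987
dp [-0.1578, 0.0004, -0.4386] rot [0.0019, -0.0015, -0.0044] mm 140 deg 0 t 3.5
```

Request:
apply_moves(
  dp=[
    [-0.02,0,-0.055],
    [-0.05,0,-0.14],
    [-0.1,0,-0.28],
    [-0.158,0,-0.438],
    [-0.158,0,-0.438],
    [-0.158,0,-0.438],
  ],
  rotation=[
    [0,0,0],
    [0,0,0],
    [0,0,0],
    [0,0,0],
    [0,0,0],
    [0,0,0],
  ],
  gripper=[1,1,1,1,1,1],
)

```text
time_s: 4.15
tcp_pos: [463.3, 207.6, 198.5]
tcp_rot: [0.745, 0.644, -0.129, 0.114]
contact_force: [0.7, 0.4, -1.3]
width: 15.1
```

Run:
```python
from m import *
o=bot.get_obs(); print(o["tcp_pos"],o["contact_force"],o["torque"],o["width"])
c=bot.capture("top"); cv2.imwrite("pics/t4.png",cv2.resize(c["pixels"][180:280,180:330],None,fx=5,fy=5,interpolation=cv2.INTER_CUBIC))
c=bot.capture("side"); cv2.imwrite("pics/s4.png",cv2.resize(c["pixels"][100:250,200:400],None,fx=4,fy=4,interpolation=cv2.INTER_CUBIC))
```

```text
[463.3 207.6 198.5] [ 0.7  0.4 -1.3] [ 0.4 -0.   0. ] 15.063205877636321
```

View pics/t4.png

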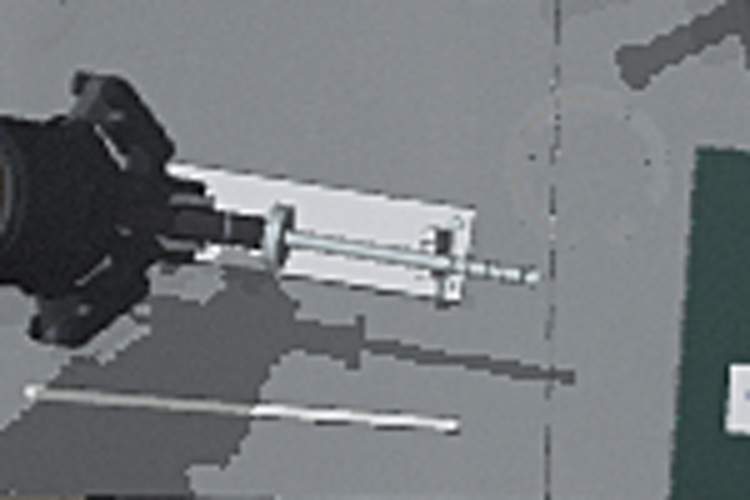

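View pics/s4.png

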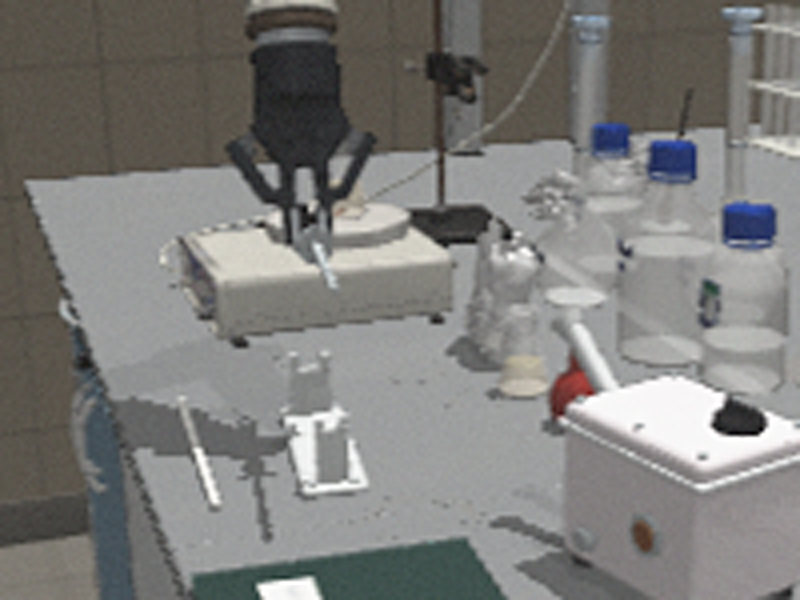

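Run:
```python
from m import *
o=bot.get_obs(); C=R.from_quat(o["tcp_rot"])
print(tri(ray(t,287.9,235.3),ray(s,283.4,171.9)), onz(t,287.9,235.3,200), onz(t,235.6,227.4,200))
exp=rodo+[0,0,140]-188*rodd; print("exp tip",exp,"px",proj(t,exp),proj(s,exp),proj(s,exp-[0,0,5]))
p,M=pose(rodo+[0,0,140],rodd);go(p,M)
```

```text
(array([437.9,  22.6, 198.7]), np.float64(2.3515572718111657)) [436.8  22.7 200. ] [454.3 154.3 200. ]
exp tip [436.3  21.9 200. ] px [288.2 235.5] [282.5 171.6] [282.6 173.2]
dp [0.0008, 0.0032, -0.0065] rot [-0.0018, 0.0014, -0.0032] mm 2 deg 0 t 4.2
```

Run:
```python
from m import *
for d in(188+60,):
    p,M=pose(mouth+d*a,a);go(p,M); print(p)
print(onz(t,232,70,200))
```

```text
dp [-0.1884, 0.3569, -0.3791] rot [-0.0009, 1.3801, -0.783] mm 166 deg 45 t 4.2
[565.8 177.2 322.5]
[857.5 175.9 200. ]
```

Request:
apply_moves(
  dp=[
    [-0.03,0.04,-0.1],
    [-0.06,0.1,-0.2],
    [-0.1,0.18,-0.3],
    [-0.14,0.26,-0.38],
    [-0.188,0.357,-0.38],
    [-0.188,0.357,-0.38],
  ],
  rotation=[
    [0,0.2,-0.11],
    [0,0.4,-0.22],
    [0,0.6,-0.34],
    [0,0.8,-0.45],
    [0,0.96,-0.54],
    [0,0.96,-0.54],
  ],
  gripper=[1,1,1,1,1,1],
)

```text
time_s: 4.85
tcp_pos: [570.8, 169.2, 323.0]
tcp_rot: [0.666, 0.743, 0.035, -0.059]
contact_force: [-0.3, -0.4, -1.1]
width: 15.2
```

Run:
```python
from m import *
p,M=pose(mouth+(188+60)*a,a);go(p,M); print(p,bot.get_obs()["q"])
```

```text
dp [0.0278, -0.0137, 0.0057] rot [0.0119, 0.4236, -0.264] mm 9 deg 14 t 4.8
[565.8 177.2 322.5] [-0.2  0.3 -0.1  1.6 -0.1  1.2 -0.1]
```

Request:
apply_moves(
  dp=[
    [0.014,-0.007,0.003],
    [0.028,-0.014,0.006],
    [0.028,-0.014,0.006],
    [0.028,-0.014,0.006],
    [0.028,-0.014,0.006],
  ],
  rotation=[
    [0.006,0.21,-0.13],
    [0.012,0.424,-0.264],
    [0.012,0.424,-0.264],
    [0.012,0.424,-0.264],
    [0.012,0.424,-0.264],
  ],
  gripper=[1,1,1,1,1],
)

```text
time_s: 5.35
tcp_pos: [560.7, 186.9, 323.0]
tcp_rot: [0.604, 0.778, 0.106, -0.139]
contact_force: [-0.3, 0.5, -0.9]
width: 14.8
```

Run:
```python
from m import *
p,M=pose(mouth+(188+60)*a,a);go(p,M)
c=bot.capture("top"); cv2.imwrite("pics/t5.png",cv2.resize(c["pixels"][120:220,220:370],None,fx=5,fy=5,interpolation=cv2.INTER_CUBIC))
c=bot.capture("side"); cv2.imwrite("pics/s5.png",cv2.resize(c["pixels"][100:250,270:430],None,fx=4,fy=4,interpolation=cv2.INTER_CUBIC))
e=mouth+60*a; print("exp tip",e,proj(t,e),proj(s,e), "mouth",proj(t,mouth),proj(s,mouth))
```

```text
dp [-0.0338, 0.0086, -0.0108] rot [-0.0135, -0.003, 0.0209] mm 11 deg 1 t 5.3
exp tip [600.1  36.7 203.6] [283.6 169.9] [331.6 163.9] mouth [302.7 168.1] [340.2 179.2]
```

View pics/t5.png

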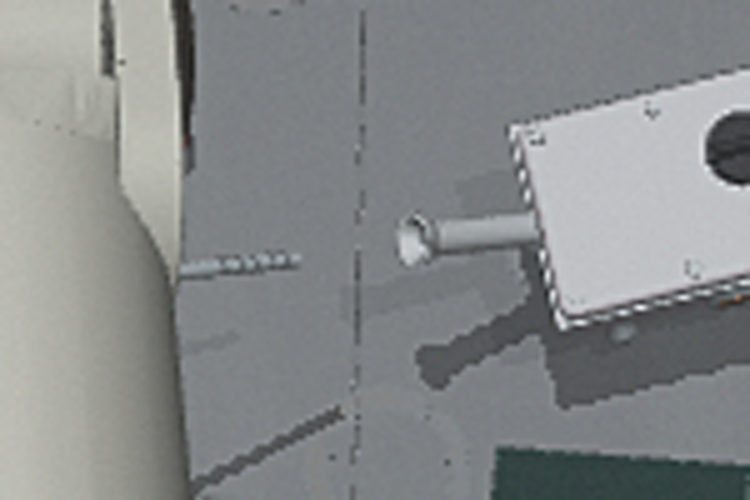

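View pics/s5.png

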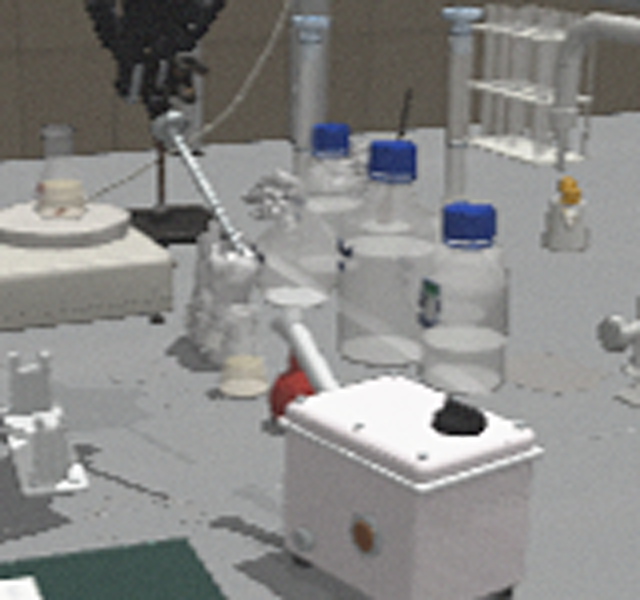

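Run:
```python
from m import *
p,M=pose(mouth+(188+20)*a,a);go(p,M)
```

```text
dp [-0.1616, 0.0063, 0.0364] rot [-0.0112, -0.0041, 0.0248] mm 50 deg 1 t 5.5
```

Request:
apply_moves(
  dp=[
    [-0.04,0.006,0.009],
    [-0.08,0.006,0.018],
    [-0.12,0.006,0.027],
    [-0.162,0.006,0.036],
    [-0.162,0.006,0.036],
    [-0.162,0.006,0.036],
    [-0.162,0.006,0.036],
  ],
  rotation=[
    [-0.011,-0.004,0.025],
    [-0.011,-0.004,0.025],
    [-0.011,-0.004,0.025],
    [-0.011,-0.004,0.025],
    [-0.011,-0.004,0.025],
    [-0.011,-0.004,0.025],
    [-0.011,-0.004,0.025],
  ],
  gripper=[1,1,1,1,1,1,1],
)

```text
time_s: 6.15
tcp_pos: [573.4, 146.2, 297.2]
tcp_rot: [0.609, 0.774, 0.108, -0.137]
contact_force: [0.5, -0.2, -1.3]
width: 15.3
```

Run:
```python
from m import *
p,M=pose(mouth+(188+20)*a,a);go(p,M)
c=bot.capture("top"); cv2.imwrite("pics/t6.png",cv2.resize(c["pixels"][140:190,260:340],None,fx=9,fy=9,interpolation=cv2.INTER_CUBIC))
c=bot.capture("side"); cv2.imwrite("pics/s6.png",cv2.resize(c["pixels"][130:210,300:380],None,fx=7,fy=7,interpolation=cv2.INTER_CUBIC))
for d in(20,50): e=mouth+d*a; print(e,proj(t,e),proj(s,e))
```

```text
dp [0.0036, -0.0002, 0.0026] rot [0.0022, -0.0029, -0.0025] mm 1 deg 0 t 6.2
[607.4   6.9 177.9] [296.5 168.7] [337.3 174. ]
[601.9  29.2 197.1] [286.9 169.6] [333.  166.4]
```

View pics/t6.png

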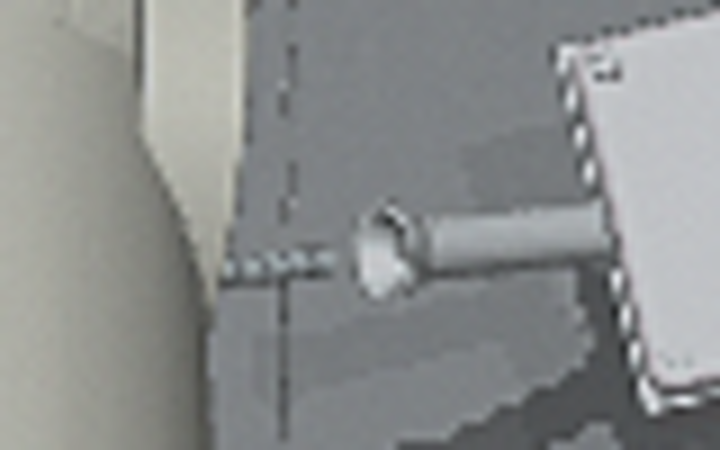

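View pics/s6.png

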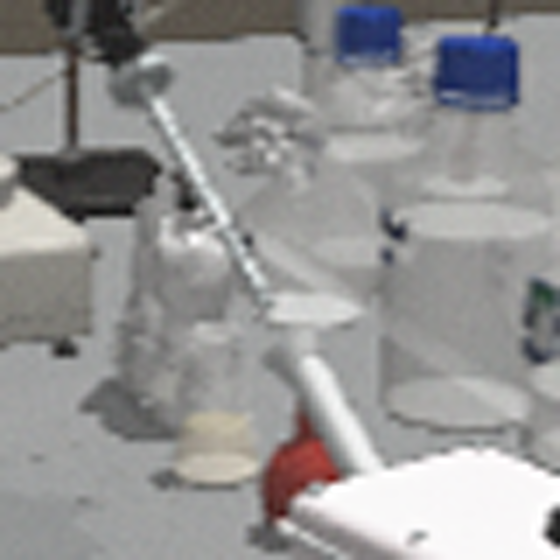

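Run:
```python
from m import *
p,M=pose(mouth+(188-25)*a,a);go(p,M)
p,M=pose(mouth+(60)*a,a);go(p,M)
```

```text
dp [-0.1383, -0.0002, 0.054] rot [0.0024, -0.0024, -0.0011] mm 45 deg 0 t 6.2
dp [-0.461, -0.0002, 0.171] rot [0.0024, -0.0024, -0.0011] mm 148 deg 0 t 6.2
```

Request:
apply_moves(
  dp=[
    [-0.025,0,0.011],
    [-0.05,0,0.021],
    [-0.075,0,0.03],
    [-0.1,0,0.039],
    [-0.12,0,0.047],
    [-0.138,0,0.053],
    [-0.138,0,0.053],
  ],
  rotation=[
    [0,0,0],
    [0,0,0],
    [0,0,0],
    [0,0,0],
    [0,0,0],
    [0,0,0],
    [0,0,0],
  ],
  gripper=[1,1,1,1,1,1,1],
)

```text
time_s: 6.95
tcp_pos: [581.3, 112.1, 267.0]
tcp_rot: [0.609, 0.773, 0.107, -0.137]
contact_force: [1.0, -0.8, -0.8]
width: 15.1
```

Run:
```python
from m import *
p,M=pose(mouth+(188-25)*a,a);go(p,M)
p,M=pose(mouth+(65)*a,a);go(p,M)
o=bot.get_obs(); print(o["contact_force"],o["torque"])
c=bot.capture("top"); cv2.imwrite("pics/t7.png",cv2.resize(c["pixels"][140:190,260:340],None,fx=9,fy=9,interpolation=cv2.INTER_CUBIC))
c=bot.capture("side"); cv2.imwrite("pics/s7.png",cv2.resize(c["pixels"][130:210,300:380],None,fx=7,fy=7,interpolation=cv2.INTER_CUBIC))
```

```text
dp [0.0067, 0.0011, -0.0008] rot [0.001, -0.0012, -0.0065] mm 2 deg 0 t 7.0
dp [-0.3003, 0.002, 0.1108] rot [0.001, -0.0012, -0.0065] mm 96 deg 0 t 7.0
[ 1.  -0.8 -0.8] [-0.4 -0.1  0. ]
```

View pics/s7.png

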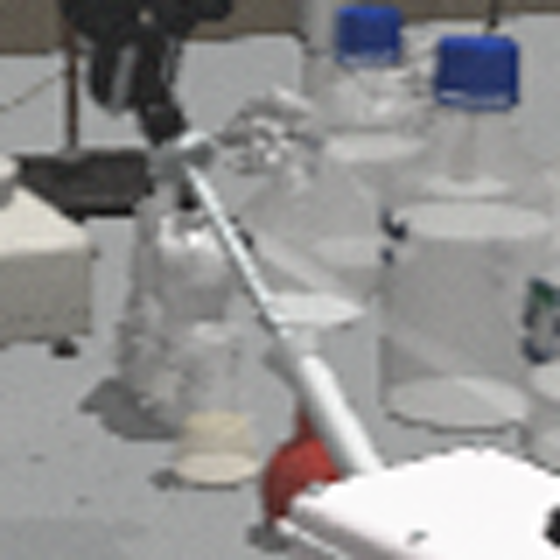

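View pics/t7.png

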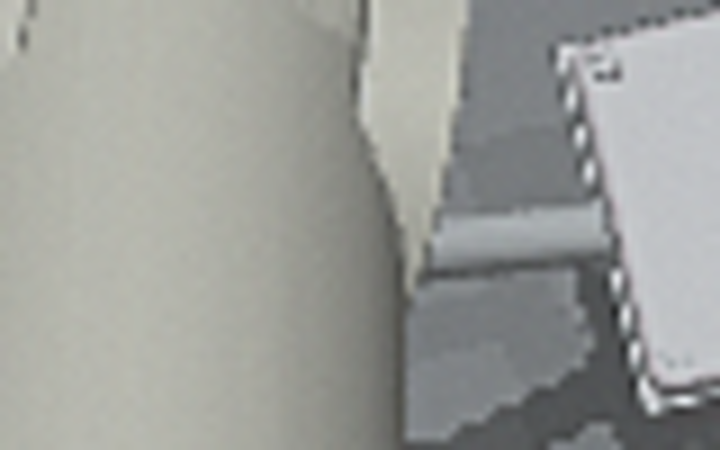

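Request:
apply_moves(
  dp=[
    [-0.03,0.001,0.011],
    [-0.06,0.001,0.022],
    [-0.09,0.001,0.033],
    [-0.12,0.002,0.044],
    [-0.15,0.002,0.055],
    [-0.15,0.002,0.055],
  ],
  rotation=[
    [0,0,0],
    [0,0,0],
    [0,0,0],
    [0,0,0],
    [0,0,0],
    [0,0,0],
  ],
  gripper=[1,1,1,1,1,1],
)

```text
time_s: 7.65
tcp_pos: [590.6, 75.8, 235.4]
tcp_rot: [0.61, 0.773, 0.107, -0.137]
contact_force: [-0.4, -1.6, -1.4]
width: 14.8
```

Run:
```python
from m import *
p,M=pose(mouth+(65)*a,a);go(p,M)
o=bot.get_obs(); print(o["contact_force"],o["torque"])
```

```text
dp [-0.1467, 0.0006, 0.0548] rot [0.0008, -0.0004, -0.0088] mm 47 deg 0 t 7.7
[-0.4 -1.6 -1.4] [-0.4 -0.3 -0. ]
```

Request:
apply_moves(
  dp=[
    [-0.03,0,0.011],
    [-0.06,0,0.022],
    [-0.09,0,0.033],
    [-0.12,0,0.045],
    [-0.145,0,0.054],
    [-0.145,0,0.054],
  ],
  rotation=[
    [0,0,0],
    [0,0,0],
    [0,0,0],
    [0,0,0],
    [0,0,0],
    [0,0,0],
  ],
  gripper=[1,1,1,1,1,1],
)

```text
time_s: 8.25
tcp_pos: [599.0, 41.9, 205.6]
tcp_rot: [0.61, 0.773, 0.107, -0.137]
contact_force: [1.3, -0.2, 0.3]
width: 15.2
```

Run:
```python
from m import *
p,M=pose(mouth+(56)*a,a);go(p,M)
o=bot.get_obs(); print(o["contact_force"],o["torque"])
```

```text
dp [-0.0318, -0.0003, 0.0116] rot [0.0016, -0.0006, -0.007] mm 10 deg 0 t 8.2
[ 1.3 -0.2  0.3] [-0.4 -0.4  0.1]
```

Request:
apply_moves(
  dp=[
    [-0.008,0,0.003],
    [-0.016,0,0.006],
    [-0.022,0,0.008],
    [-0.027,0,0.01],
    [-0.027,0,0.01],
    [-0.027,0,0.01],
  ],
  rotation=[
    [0,0,0],
    [0,0,0],
    [0,0,0],
    [0,0,0],
    [0,0,0],
    [0,0,0],
  ],
  gripper=[1,1,1,1,1,1],
)

```text
time_s: 8.85
tcp_pos: [600.4, 37.1, 201.2]
tcp_rot: [0.609, 0.774, 0.108, -0.137]
contact_force: [0.2, -1.3, -1.0]
width: 14.9
```

Run:
```python
from m import *
p,M=pose(mouth+(56)*a,a);go(p,M)
o=bot.get_obs(); print(o["contact_force"],o["torque"],o["contact_force"]@a)
```

```text
dp [-0.0108, -0.0012, 0.0033] rot [0.0021, -0.0015, -0.0034] mm 3 deg 0 t 8.8
[ 0.2 -1.3 -1. ] [-0.4 -0.2  0. ] -1.6242396897266358
```

Request:
apply_moves(
  dp=[
    [-0.006,0,0.002],
    [-0.012,0,0.0045],
    [-0.018,0,0.0066],
    [-0.018,0,0.0066],
    [-0.018,0,0.0066],
  ],
  rotation=[
    [0,0,0],
    [0,0,0],
    [0,0,0],
    [0,0,0],
    [0,0,0],
  ],
  gripper=[1,1,1,1,1],
)

```text
time_s: 9.35
tcp_pos: [600.7, 36.5, 200.2]
tcp_rot: [0.607, 0.775, 0.109, -0.139]
contact_force: [-6.4, 5.7, 13.2]
width: 15.2
```

Run:
```python
from m import *
p,M=pose(mouth+(56)*a,a);go(p,M)
o=bot.get_obs(); print(o["contact_force"],o["torque"],o["contact_force"]@a)
c=bot.capture("side"); cv2.imwrite("pics/s8.png",cv2.resize(c["pixels"][130:210,300:380],None,fx=7,fy=7,interpolation=cv2.INTER_CUBIC))
```

```text
dp [-0.0078, -0.0017, 0.0009] rot [0.0003, -0.0122, 0.0031] mm 2 deg 0 t 9.3
[-6.4  5.7 13.2] [1.3 1.4 0.2] 13.902103452303074
```

View pics/s8.png

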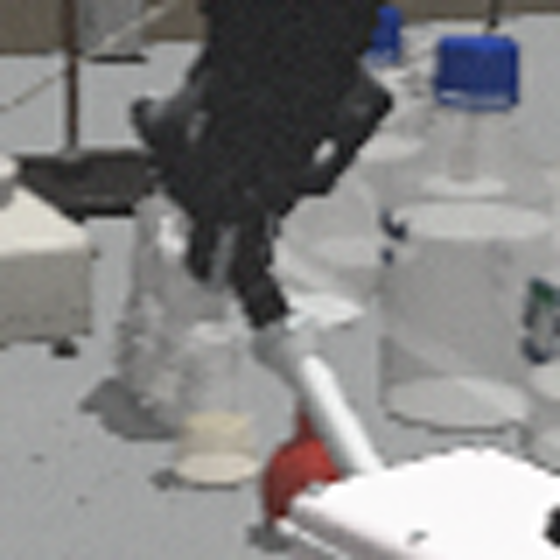

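Request:
apply_moves(
  dp=[
    [-0.003,0,0.001],
    [-0.003,0,0.001],
    [-0.003,0,0.001],
    [-0.003,0,0.001],
    [-0.003,0,0.001],
  ],
  rotation=[
    [0,0,0],
    [0,0,0],
    [0,0,0],
    [0,0,0],
    [0,0,0],
  ],
  gripper=[1,1,1,1,1],
)

```text
time_s: 9.9
tcp_pos: [600.7, 36.5, 200.1]
tcp_rot: [0.607, 0.775, 0.11, -0.139]
contact_force: [-7.2, 6.7, 16.3]
width: 15.1
```

Run:
```python
from m import *
o=bot.get_obs(); print(o["contact_force"],o["contact_force"]@a, (o["tcp_pos"]-2*R.from_quat(o["tcp_rot"]).as_matrix()[:,2]-mouth)@a)
p,M=pose(mouth+(59)*a,a);go(p,M)
p,M=pose(mouth+(150)*a,a);go(p,M)
p,M=pose(mouth+(188+45)*a,a);go(p,M)
```

```text
[-7.2  6.7 16.3] 16.76109326111338 58.26916500968015
dp [0.0016, -0.0018, -0.0026] rot [0.0001, -0.014, 0.0044] mm 1 deg 0 t 9.9
dp [0.2874, -0.0012, -0.1044] rot [0.0001, -0.014, 0.0044] mm 92 deg 0 t 9.9
dp [0.548, -0.0006, -0.1971] rot [0.0001, -0.014, 0.0044] mm 175 deg 0 t 9.9
```

Request:
apply_moves(
  dp=[
    [0.03,-0.001,-0.01],
    [0.07,-0.001,-0.024],
    [0.11,-0.001,-0.04],
    [0.15,-0.001,-0.054],
    [0.19,-0.001,-0.068],
    [0.23,-0.001,-0.083],
    [0.27,-0.001,-0.097],
    [0.31,-0.001,-0.112],
    [0.35,-0.001,-0.126],
    [0.39,-0.001,-0.14],
    [0.39,-0.001,-0.14],
  ],
  rotation=[
    [0,0,0],
    [0,0,0],
    [0,0,0],
    [0,0,0],
    [0,0,0],
    [0,0,0],
    [0,0,0],
    [0,0,0],
    [0,0,0],
    [0,0,0],
    [0,0,0],
  ],
  gripper=[1,1,1,1,1,1,1,1,1,1,1],
)

```text
time_s: 11.0
tcp_pos: [578.8, 127.2, 278.1]
tcp_rot: [0.608, 0.775, 0.109, -0.136]
contact_force: [0.3, 0.5, -1.0]
width: 15.0
```

Run:
```python
from m import *
o=bot.get_obs(); print(o["contact_force"],o["torque"])
p,M=pose(mouth+(188+45)*a,a);go(p,M)
```

```text
[ 0.3  0.5 -1. ] [-0.4 -0.1  0. ]
dp [0.1656, -0.0023, -0.0629] rot [0.0044, -0.0034, 0.0032] mm 53 deg 0 t 11.0
```

Request:
apply_moves(
  dp=[
    [0.04,-0.001,-0.015],
    [0.08,-0.001,-0.03],
    [0.12,-0.002,-0.045],
    [0.166,-0.002,-0.063],
    [0.166,-0.002,-0.063],
    [0.166,-0.002,-0.063],
  ],
  rotation=[
    [0,0,0],
    [0,0,0],
    [0,0,0],
    [0,0,0],
    [0,0,0],
    [0,0,0],
  ],
  gripper=[1,1,1,1,1,1],
)

```text
time_s: 11.6
tcp_pos: [568.7, 164.2, 311.6]
tcp_rot: [0.609, 0.774, 0.108, -0.136]
contact_force: [0.1, -1.0, -1.0]
width: 15.2
```

```bash
cat >> m.py <<'E'
tipt=np.array([420,-110,115.])
fd=np.array([.142,.990,0]); fd/=np.linalg.norm(fd)
E
python3 - <<'E'
from m import *
c=bot.capture("side"); cv2.imwrite("pics/s9.png",cv2.resize(c["pixels"][100:250,270:430],None,fx=4,fy=4,interpolation=cv2.INTER_CUBIC))
p,M=pose(tipt+188*fd,fd);go(p,M); print(p)
p,M=pose(tipt+188*fd+[0,0,180],fd);go(p,M)
E
```

```text
dp [-0.404, -0.4645, 0.555] rot [0.0001, -1.3798, 0.7752] mm 249 deg 45 t 11.7
[446.6  75.4 113.1]
dp [-0.1986, -0.4645, -0.0088] rot [0.0001, -1.3798, 0.7752] mm 152 deg 45 t 11.7
```

View pics/s9.png

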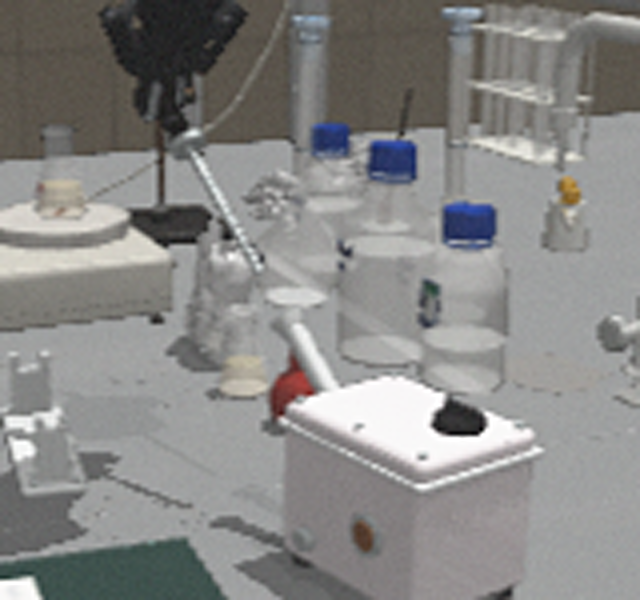

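Run:
```python
from m import *
p,M=pose(np.array([447,150,310.]),fd);go(p,M)
```

```text
dp [0.0433, -0.4055, 0.0261] rot [0.0001, -1.3798, 0.7752] mm 123 deg 45 t 11.7
```

Request:
apply_moves(
  dp=[
    [0.01,-0.1,0.006],
    [0.02,-0.2,0.012],
    [0.03,-0.3,0.019],
    [0.043,-0.405,0.026],
    [0.043,-0.405,0.026],
    [0.043,-0.405,0.026],
    [0.043,-0.405,0.026],
  ],
  rotation=[
    [0,-0.19,0.11],
    [0,-0.38,0.22],
    [0,-0.58,0.32],
    [0,-0.77,0.43],
    [0,-0.96,0.54],
    [0,-0.96,0.54],
    [0,-0.96,0.54],
  ],
  gripper=[1,1,1,1,1,1,1],
)

```text
time_s: 12.35
tcp_pos: [447.4, 149.6, 307.9]
tcp_rot: [0.714, 0.697, -0.058, 0.037]
contact_force: [0.6, -0.8, -1.4]
width: 15.2
```

Run:
```python
from m import *
p,M=pose(np.array([447,110,240.]),fd);go(p,M); print(bot.get_obs()["q"])
```

```text
dp [-0.1018, 0.0087, 0.2484] rot [-0.0013, -0.4245, 0.2394] mm 81 deg 14 t 12.3
[-0.4  0.1 -0.1  1.9  0.1  1.2 -0.5]
```

Request:
apply_moves(
  dp=[
    [-0.025,0.003,0.06],
    [-0.05,0.006,0.12],
    [-0.075,0.009,0.18],
    [-0.102,0.009,0.248],
    [-0.102,0.009,0.248],
    [-0.102,0.009,0.248],
  ],
  rotation=[
    [0,-0.14,0.08],
    [0,-0.28,0.16],
    [0,-0.425,0.239],
    [0,-0.425,0.239],
    [0,-0.425,0.239],
    [0,-0.425,0.239],
  ],
  gripper=[1,1,1,1,1,1],
)

```text
time_s: 12.95
tcp_pos: [447.2, 107.9, 238.7]
tcp_rot: [0.746, 0.643, -0.132, 0.114]
contact_force: [-0.1, 0.7, -0.5]
width: 15.0
```

Run:
```python
from m import *
p,M=pose(tipt+188*fd,fd);go(p,M); print(bot.get_obs()["q"])
```

```text
dp [0.043, 0.0143, 0.4299] rot [-0.0046, 0.003, -0.0082] mm 130 deg 0 t 12.9
[-0.4  0.3 -0.1  1.9  0.3  1.2 -0.8]
```

Request:
apply_moves(
  dp=[
    [0.01,0.003,0.1],
    [0.02,0.007,0.2],
    [0.03,0.01,0.3],
    [0.037,0.014,0.38],
    [0.041,0.014,0.41],
    [0.043,0.014,0.43],
    [0.043,0.014,0.43],
    [0.043,0.014,0.43],
    [0.043,0.014,0.43],
    [0.043,0.014,0.43],
  ],
  rotation=[
    [0,0,0],
    [0,0,0],
    [0,0,0],
    [0,0,0],
    [0,0,0],
    [0,0,0],
    [0,0,0],
    [0,0,0],
    [0,0,0],
    [0,0,0],
  ],
  gripper=[1,1,1,1,1,1,1,1,1,1],
)

```text
time_s: 13.95
tcp_pos: [446.8, 77.1, 113.8]
tcp_rot: [0.745, 0.644, -0.131, 0.115]
contact_force: [0.2, -0.4, -0.6]
width: 14.9
```

Run:
```python
from m import *
p,M=pose(tipt+188*fd,fd);go(p,M); print(bot.get_obs()["qd"],bot.get_obs()["width"])
print(proj(t,tipt),proj(s,tipt),proj(t,tipt+130*fd),proj(s,tipt+130*fd))
c=bot.capture("top"); cv2.imwrite("pics/t10.png",cv2.resize(c["pixels"][180:300,200:400],None,fx=4,fy=4,interpolation=cv2.INTER_CUBIC)); cv2.imwrite("pics/t10f.png",c["pixels"])
c=bot.capture("side"); cv2.imwrite("pics/s10.png",cv2.resize(c["pixels"][130:280,220:370],None,fx=4,fy=4,interpolation=cv2.INTER_CUBIC)); cv2.imwrite("pics/s10f.png",c["pixels"])
```

```text
dp [-0.0046, 0.0001, 0.0042] rot [0.0022, 0.0022, -0.0038] mm 2 deg 0 t 13.9
[-0.  0.  0.  0.  0.  0. -0.] 14.886779922736931
[340.7 242. ] [290.5 214.7] [293.1 234.3] [284.6 198.5]
```

View pics/t10.png

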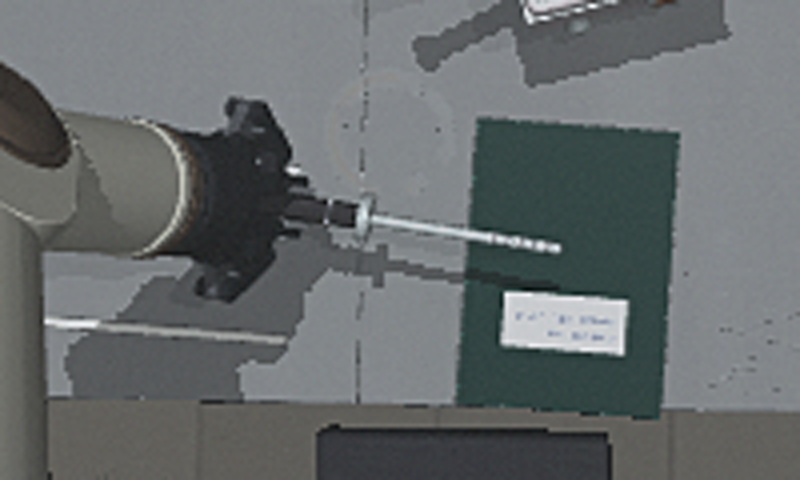

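View pics/s10.png

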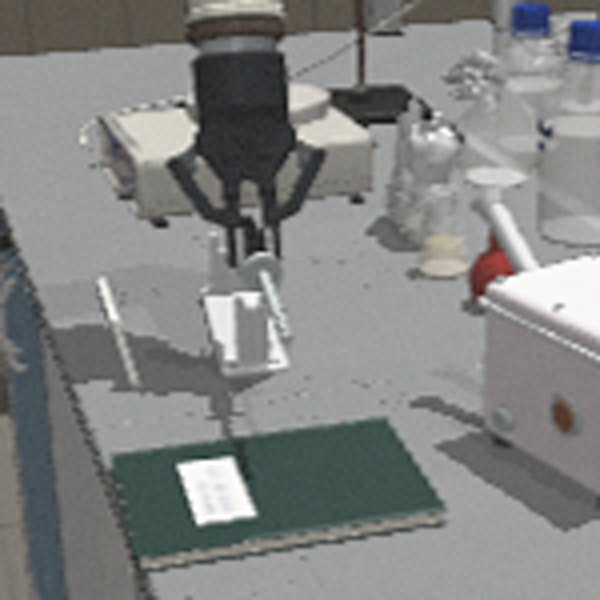

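View pics/t10f.png

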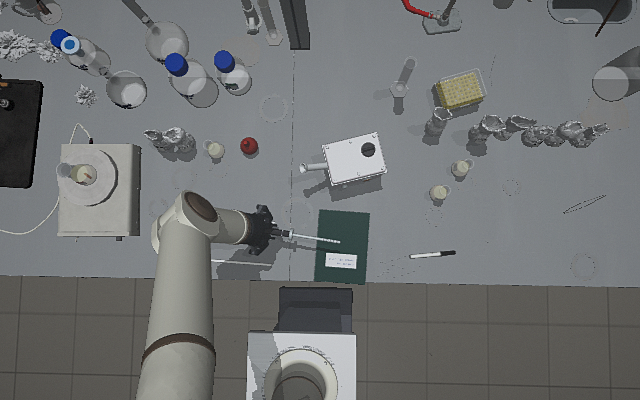

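Run:
```python
from m import *
a0=tri(ray(t,340,242),ray(s,291.7,213.7)); print(a0)
a1=tri(ray(t,200+364/4,180+216/4),ray(s,285.5,196)); print(a1)
print(bot.hand_in()); o=bot.get_obs(); print(o["time_s"],o["width"],o["tcp_pos"])
```

```text
(array([ 421.8, -108.5,  117.2]), np.float64(3.8426596502708104))
(array([440.9,  23.1, 121.3]), np.float64(3.4684188573760784))
the job is handed in; nothing more can be done
None
the job is handed in; nothing more can be done
```

I took the gauge rod from its rest, pushed it down the guide tube until the collar stopped on the mouth, and drew it fully out. I then handed the job in at about 14 s with the rod held level over the notebook.

- **Home in the tube:** The collar stopped with the grip point 58.3 mm along the tube axis from the mouth, against the 58 mm expected. Push built up to about 17 N along the axis, and the side picture showed the collar on the rim. I held it there for about 0.5 s.
- **Drawn out:** The side picture showed the tip clear of the mouth before I moved away. The external force was back near zero.
- **Final hold:** Triangulated from both views, the tip was at about (422, -108, 117) mm. That is over the notebook and about 105 mm above its cover. Joint speeds read zero and the finger opening was 14.9 mm on the handle.
- **Level:** From the two views, the collar came out about 4 mm higher than the tip. That is a tilt of about 0.03 rad, within the 0.1 rad limit. The two views disagreed by 3 to 4 mm at each point, so this figure is rough.
- **Bystanders:** By eye, the last top picture showed everything in its starting place. I did not measure each one.

After hand-in the robot gave no further readings, so I could not check the final second of holding.

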